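# Cull the short ulekan from the drying rack

### The arm

A 6-joint arm with a two-finger parallel gripper is mounted at the origin on the work surface. World frame = base frame: x ahead of the robot, y to its left, z up, the work surface at z = 0. Lengths are in m, angles in rad, forces in N, time in s.
With the tool pointing down it reaches from about 0.225 to 0.875 m from the base axis. Payload 3.4 kg.
Tool frame: the origin (TCP) lies between the finger pads; the fingertips stand 8 mm ahead of it and the grasp point (between the pads) lies 11 mm behind it; z points along the fingers, y is the line along which they close (so a half turn about z gives the same grasp; the last joint's range is limited). The gripper opens to 85 mm and grips with 20 to 120 N. Pads are 22 mm wide; open, the fingers measure 114 mm over their backs; the gripper's body (76 mm by 85 mm) begins 54 mm behind the grasp point. The pads swing forward as they close: fully open they stand 13 mm farther back than shut.
Start: joints at [1.185, 0.276, 1.505, -0, 1.361, -0.121], TCP at [0.151, 0.555, 0.239] pointing down, gripper open.
Joint ranges: [-2.89, 2.89], [-0.75, 2.08], [0.22, 2.7], [-1.18, 4.32], [0.11, 2.71], [-2.7, 2.7]. Speed limits (rad/s): [2.57, 2.57, 3.14, 3.14, 3.14, 3.14].

### API

Orientations are given as a unit quaternion [w, x, y, z].
In Python, from rig import manip, optics, finder gives the robot as it stands.
- The arm moves only by the tool servo_tool, never from a script. Its argument "increments" is a list of rows, each a list of 7 numbers: the shift along the tool's x, y, z in cm, then the turn, a rotation vector about the tool's x, y, z in degrees, then the closure, from -1 (fully open) to 1 (shut). In form: [[x, y, z, rx, ry, rz, gripper], ...]. A call has exactly 5 rows; each row shifts and turns the commanded pose from where the row before left it, along the tool's axes as they then stand; what a row does not reach is not made up. A row lasts 1/10 s, in which the tool goes at most 50 mm and 8.59 degrees, less where a joint would pass 70% of its speed; a pose out of reach is approached as far as the arm can. A call is refused whole if a number of a shift passes 5 or a number of a turn 8.59, either way. A call with a gripper value outside its range is refused whole. The fingers move at their own pace and stop on an object; "squeeze" is the grip in N (left out, the last holds). Time passes only in rows, so rows that do not move let the fingers close, or fill a call up. It gives the time, the measured TCP pose, the force, the opening and the grip force at its end, in the units of the state.
- manip.get_state(): the state, without advancing time (a new reading comes with each control period).
- optics.get_image(name): name is "scene" or "top"; returns the picture (400x640x3 uint8, red, green, blue); there is no depth.
- optics.get_calibration(name): a dict with "fov_y" (degrees; the focal length in pixels is half the picture's height over the tangent of half this angle, whatever the lens; pixels are square), "cx", "cy" (the principal point, pixels), "world_to_cam" (4x4, takes a point from world to camera coordinates). Camera axes: x right, y down, z forward; pixel columns grow to the right and rows downward; lengths in m; the calibration is good to about 2 mm. A picture is of the moment at which its call begins. get_calibration takes no time and is no camera call.
- manip.sign_off(): hands the job in; it is judged then, once.
Trained networks look in the newest picture that a camera, given by its name, has taken for a name from the list of things; names that differ only in an ending like _2 or _b are one class to them, and where a whole thing is asked for, a point or a joint stands for the part that bears it (a point fixed in the world has none). Each returns a list of dicts, best first, with "p" (0 to 1); they miss things now and then, are a little off and sometimes report something else, mostly with a low value. They report only what shows in the picture. A call takes as long as a camera call.
- finder.silhouettes(label, camera): "region" (400x640 bool, what is visible of it) and "box" ([centre column, centre row, width, height] in pixels, round what is visible of it).
- finder.tip_of(label, camera): "at" ([column, row] in pixels: a listed point, or the origin of a listed thing).
The state is a dict: "clock": time; "qpos": joint angles; "qd": joint speeds; "effort": joint torques, N m; "position": TCP position; "ee_rot": TCP orientation; "contact_force": force on the tool from outside, world axes, zero at the start; "moment": the same for the moment, N m; "width": finger opening in m; "gripper_force": force on a finger pad.
Only numpy, scipy, OpenCV 4.12 (cv2) and the standard library are available. Lean on these libraries where they do the work, as an engineer would, in place of code of your own. Each camera call takes 0.05 s, during which the arm holds its last target. There are 200 camera calls.

### The job

One of the four ulekan standing in the drying rack is shorter than the rest: lift it out, set it down leaning in the cobek and let go, then take it again another way and lay it flat in the middle of the green saucer, never dropping it. Then slide the rack with the three good ulekan still standing in it along its rail until it is fully against the end stop. Leave everything else on the counter where it is.

Things in the scene. Friction and masses are not known exactly. Their poses are not given: they have to be found in the camera images.
- ulekan_1_mid (a point): half-way point of one of four turned teak pestles: three 165 mm long, one 125 mm. Standing, this point is 114.5 mm over the counter on a long one, 94.5 on the short. z axis from head to handle end. Head 38 mm diameter for 32 mm, tapering by 42 mm from the foot to a 28 mm shaft. Short one: 60 to 95 g, centre of mass 10 mm nearer the head than this point. Any pocket; colour tells nothing
- ulekan_2_mid (a point): half-way point of one of four turned teak pestles: three 165 mm long, one 125 mm. Standing, this point is 114.5 mm over the counter on a long one, 94.5 on the short. z axis from head to handle end. Head 38 mm diameter for 32 mm, tapering by 42 mm from the foot to a 28 mm shaft. Short one: 60 to 95 g, centre of mass 10 mm nearer the head than this point. Any pocket; colour tells nothing
- ulekan_3_mid (a point): half-way point of one of four turned teak pestles: three 165 mm long, one 125 mm. Standing, this point is 114.5 mm over the counter on a long one, 94.5 on the short. z axis from head to handle end. Head 38 mm diameter for 32 mm, tapering by 42 mm from the foot to a 28 mm shaft. Short one: 60 to 95 g, centre of mass 10 mm nearer the head than this point. Any pocket; colour tells nothing
- ulekan_4_mid (a point): half-way point of one of four turned teak pestles: three 165 mm long, one 125 mm. Standing, this point is 114.5 mm over the counter on a long one, 94.5 on the short. z axis from head to handle end. Head 38 mm diameter for 32 mm, tapering by 42 mm from the foot to a 28 mm shaft. Short one: 60 to 95 g, centre of mass 10 mm nearer the head than this point. Any pocket; colour tells nothing
- cobek: dark granite cobek (mortar), does not move; origin at the centre of its underside. Round bowl, 184 mm outside diameter, 63 mm high; flat inner floor 15 mm above the counter, about 104 mm in diameter; sides about 14 mm thick slope up to a mouth of about 156 mm, so the rim stands 48 mm over the inner floor
- saucer: green melamine saucer, loose, 170 mm diameter, 18 mm high, floor about 5 mm thick, flat in the middle; origin at the centre of its underside
- rail: fixed rail of the rack, 70 mm wide, origin on the counter; its y axis runs along the rail to the end stop. At the start the rack's four pockets lie at y = -120, -40, 40 and 120 mm from this origin; pockets 43 mm square, 28 mm deep, their floors 32 mm and the block top 60 mm above the counter
- rack (a joint): travel of the pale wooden rack along its rail: 0 at the start, 0.080 m when it meets the wooden end stop. It slides stiffly (friction about 2.5 N) and stays where it is left; the stop is felt as a hard end
- rack_tab (a point): centre of the outer face of the red push tab on the rack's end farthest from the end stop; tab 66 mm wide (x), 10 mm thick (y), from 22 to 78 mm above the counter, this point at 50 mm. The point's y axis points along the rail towards the end stop: push the tab that way
- container: clear plastic container with a closed red twist cap, 72 mm diameter, 100 mm high; a bystander; origin under its centre
- spoon: steel tablespoon, 180 mm long, lying on the counter; a bystander
- kecap: amber glass bottle, 62 mm diameter, 200 mm high; a bystander; origin under its centre
- tumbler: glass tumbler, 68 mm diameter, 90 mm high; a bystander; origin under its centre
- bowl: small blue bowl, 110 mm diameter, 42 mm high; a bystander; origin under its centre
- mug: white mug, 76 mm diameter, 85 mm high; a bystander; origin under its centre

How it is judged:
By the outcome, as a careful person would: the job done as asked, in the order asked, and still so for the second after the job is handed in, with the robot touching nothing.
It also fails if it takes over 64 s, if anything falls off the work surface, if the arm or the gripper's body presses on something with over 40 N, if the wrist force passes 120 N, or if a joint passes its speed limit or range.

## Working session

There is one attempt and no reset: what is moved stays moved. The work goes in short steps, Python scripts to look and compute and a tool call to move; the robot and the scene stay as the last step left them, time stands still between calls to the robot, and variables do not carry over. Pictures are saved under pics/ and viewed, at most 10 in all, crops included, and the job is handed in when it is done.

Besides the shell and the picture viewer there is one more tool, called by a JSON object that holds its "op" and its "data". servo_tool: Moves the arm, as the interface text tells. Its arguments: {"type":"object","properties":{"increments":{"type":"array","items":{"type":"array","items":{"type":"number"}}},"squeeze":{"type":"number"}},"required":["increments"]}

```bash
mkdir -p pics; ls
cat > h.py <<'E'
import numpy as np, cv2
from rig import manip, optics, finder
def cal(n):
    c=optics.get_calibration(n); f=200/np.tan(np.radians(c["fov_y"])/2)
    return f,c["cx"],c["cy"],np.array(c["world_to_cam"])
def proj(n,P):
    f,cx,cy,T=cal(n); p=T[:3,:3]@np.array(P)+T[:3,3]; return np.array([cx+f*p[0]/p[2],cy+f*p[1]/p[2]])
def at_z(n,px,z):
    f,cx,cy,T=cal(n); R=T[:3,:3]; c=-R.T@T[:3,3]; d=R.T@np.array([(px[0]-cx)/f,(px[1]-cy)/f,1])
    return c+d*(z-c[2])/d[2]
def snap(n,name,s=1):
    im=optics.get_image(n); cv2.imwrite("pics/"+name,im[:,:,::-1]); return im
E
python3 - <<'E'
from h import *
a=snap("scene","s0.png");b=snap("top","t0.png")
print(manip.get_state())
for n in("scene","top"):
    c=cal(n);print(n,c[0],-c[3][:3,:3].T@c[3][:3,3])
    for l,z in [("ulekan_1_mid",.1145),("cobek",0),("saucer",0),("rail",0),("rack_tab",.05),("container",0),("kecap",0),("tumbler",0),("bowl",0),("mug",0)]:
        for r in finder.tip_of(l,n)[:5]: print(l,round(r["p"],2),np.round(r["at"],1),np.round(at_z(n,r["at"],z),3))
E
```

```text
pics
{'clock': 0.1, 'qpos': array([ 1.18500822e+00,  2.76548352e-01,  1.50601329e+00, -5.66789587e-06,
        1.36067702e+00, -1.20995999e-01]), 'qd': array([ 0.00041724,  0.00011608, -0.00145185,  0.00092944, -0.00281661,
       -0.00078581]), 'effort': array([ 2.06086361e-04, -4.17697978e+01, -2.46405530e+01, -1.50120322e-04,
        5.61214300e-03, -1.09814681e-05]), 'position': array([0.15031641, 0.55453724, 0.23851403]), 'ee_rot': array([-2.03635163e-04,  1.32008972e-01,  9.91248180e-01, -7.97416868e-04]), 'contact_force': array([ 1.01328457,  0.03638193, -0.57438925]), 'moment': array([-0.00308595,  0.01359083,  0.03029769]), 'gripper_force': 0.0, 'width': 0.08547994849058899}
scene 362.8653042630654 [1.21783459 0.35413145 0.71506461]
ulekan_1_mid 0.94 [354.8 230. ] [0.621 0.102 0.115]
cobek 0.73 [404.8 232.4] [0.441 0.18  0.   ]
saucer 0.84 [300.4 182.9] [ 0.396 -0.207  0.   ]
rail 0.56 [313.5 249.1] [ 0.634 -0.008  0.   ]
rack_tab 0.89 [249.2 213.4] [ 0.652 -0.209  0.05 ]
container 0.7 [486.1 241.4] [ 0.356  0.387 -0.   ]
tumbler 0.65 [215.2 214.4] [ 0.667 -0.335  0.   ]
bowl 0.67 [287.  288.6] [0.779 0.007 0.   ]
mug 0.71 [490.  337.3] [0.657 0.455 0.   ]
mug 0.7 [249.5 211.4] [ 0.602 -0.257  0.   ]
top 382.8454059737171 [ 0.41971022 -0.01576414  1.334549  ]
ulekan_1_mid 0.73 [330.7 173. ] [ 0.624 -0.05   0.115]
ulekan_1_mid 0.45 [285.8 172. ] [0.623 0.095 0.115]
cobek 0.88 [261.5 229.1] [0.44  0.181 0.   ]
saucer 0.76 [367.7 240.2] [ 0.412 -0.187  0.   ]
saucer 0.75 [413.1 169.1] [ 0.666 -0.345  0.   ]
rail 0.74 [319.9 176. ] [ 0.632 -0.016  0.   ]
rack_tab 0.73 [377.7 172.3] [ 0.642 -0.212  0.05 ]
container 0.89 [199.7 251.1] [0.359 0.39  0.   ]
container 0.41 [412.5 168.2] [ 0.669 -0.343  0.   ]
kecap 0.56 [437.7 197.2] [ 0.568 -0.432  0.   ]
tumbler 0.55 [416.  169.9] [ 0.663 -0.356  0.   ]
bowl 0.6 [317.1 137.7] [ 0.77  -0.002  0.   ]
mug 0.92 [188.3 163.7] [0.662 0.449 0.   ]
```

```bash
cd pics && python3 -c "
import cv2,numpy as np
cv2.imwrite('b0.png',cv2.resize(np.vstack([cv2.imread('s0.png'),cv2.imread('t0.png')]),(480,600)))"
```

```text
(no output)
```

View pics/s0.png

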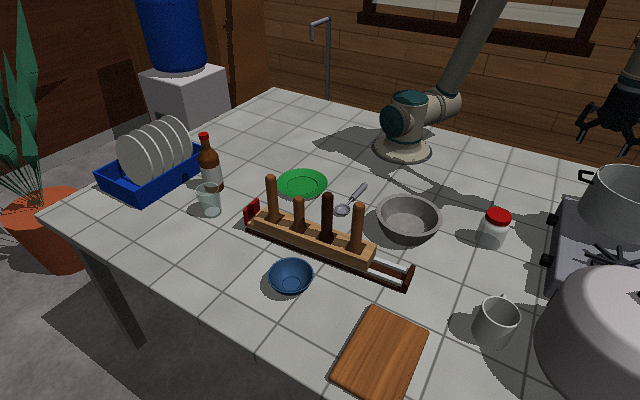

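View pics/t0.png

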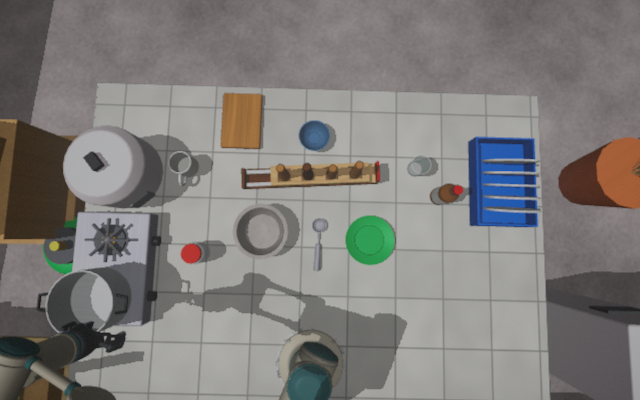

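The scene picture shows the rack's four ulekan with tops at about (271,178), (299,200), (328,195) and (358,205). The second from the red tab looks short. The top picture shows the cobek at (261,230), the saucer at (370,240), the rack from (242,180) to (380,173) with its end stop on the left, and the spoon between cobek and saucer. Next I'll refine the rack geometry.

Run:
```python
from h import *
S=optics.get_image("scene");Tm=optics.get_image("top")
U={}
for n in("scene","top"):
    for r in finder.silhouettes("ulekan_1_mid",n)[:6]:
        m=r["region"];ys,xs=np.nonzero(m)
        print(n,"ul",round(r["p"],2),np.round(r["box"],1),m.sum(),"top",xs[ys==ys.min()].mean(),ys.min())
    for l,z in(("rack",.06),("rail",.02),("saucer",.018),("cobek",.063),("spoon",0)):
        for r in finder.silhouettes(l,n)[:2]:
            ys,xs=np.nonzero(r["region"])
            if n=="top":
                P=np.array([at_z(n,(x,y),z)[:2] for x,y in zip(xs,ys)],np.float32)
                print(l,round(r["p"],2),[np.round(v,3) for v in cv2.minAreaRect(P)], P.mean(0).round(3), len(xs))
            else: print(n,l,round(r["p"],2),np.round(r["box"],1))
# overlay hypothesis
o=np.array([.633,-.013]);th=.05;ey=np.array([-np.sin(th),np.cos(th)])
for i,y in enumerate((-.12,-.04,.04,.12)):
    q=o+ey*y
    for h in(.157,.197):print(i,h,q.round(3),"scene",proj("scene",[*q,h]).round(1),"top",proj("top",[*q,h]).round(1))
c=cv2.resize(S[160:300,225:425],(800,560),interpolation=cv2.INTER_CUBIC)
d=cv2.resize(Tm[145:205,235:395],(800,300),interpolation=cv2.INTER_CUBIC)
im=np.vstack([cv2.resize(c,(429,300)),cv2.resize(d,(429,161))])
cv2.imwrite("pics/d.png",d[:,:,::-1]);cv2.imwrite("pics/c.png",c[:,:,::-1])
```

```text
scene ul 0.55 [495.4 322.8  49.6  56.6] 2012 top 503.5 293
scene rack 0.75 [310.1 235.9 133.   72.8]
scene rack 0.34 [348.3 199.1  34.4  32.9]
scene rail 0.83 [328.3 247.4 170.   92.6]
scene rail 0.33 [208.4 201.6  25.8  35.8]
scene saucer 0.81 [304.5 183.2  48.8  28.7]
scene cobek 0.23 [328.1 247.1 168.6  92.4]
scene spoon 0.61 [349.2 199.8  35.5  31.3]
top ul 0.74 [281.7 172.7   9.8  15.2] 155 top 280.0 164
top ul 0.42 [322.1 174.2 114.5  23.5] 1499 top 353.40909090909093 163
rail 0.81 [array([0.631, 0.02 ]), array([0.083, 0.484]), np.float64(4.231)] [0.628 0.026] 2410
saucer 0.67 [array([ 0.415, -0.189]), array([0.166, 0.171]), np.float64(1.569)] [ 0.415 -0.189] 2010Traceback (most recent call last):
  File "<stdin>", line 12, in <module>
  File "h.py", line 9, in at_z
    f,cx,cy,T=cal(n); R=T[:3,:3]; c=-R.T@T[:3,3]; d=R.T@np.array([(px[0]-cx)/f,(px[1]-cy)/f,1])
              ~~~^^^
  File "h.py", line 4, in cal
    c=optics.get_calibration(n); f=200/np.tan(np.radians(c["fov_y"])/2)
ValueError: time passes only in moves, steps and waits
```

```bash
sed -i 's/^def cal(n)/import functools\n@functools.cache\ndef cal(n)/' h.py
python3 - <<'E'
from h import *
S=cv2.imread("pics/s0.png");Tm=cv2.imread("pics/t0.png")
c=cv2.resize(S[165:295,235:425],None,fx=4,fy=4,interpolation=cv2.INTER_CUBIC)
d=cv2.resize(Tm[150:200,235:395],None,fx=5,fy=5,interpolation=cv2.INTER_CUBIC)
cv2.imwrite("pics/c.png",c);cv2.imwrite("pics/d.png",d)
o=np.array([.633,-.013]);th=.065;ey=np.array([-np.sin(th),np.cos(th)])
for i,y in enumerate((-.12,-.04,.04,.12)):
    q=o+ey*y
    for h in(.157,.197):print(i,h,q.round(3),"scene",((proj("scene",[*q,h])-[235,165])*4).round(),"top",((proj("top",[*q,h])-[235,150])*5).round())
E
```

```text
0 0.157 [ 0.641 -0.133] scene [143.  98.] top [613.  81.]
0 0.197 [ 0.641 -0.133] scene [138.  46.] top [620.  69.]
1 0.157 [ 0.636 -0.053] scene [251. 134.] top [485.  86.]
1 0.197 [ 0.636 -0.053] scene [249.  82.] top [488.  74.]
2 0.157 [0.63  0.027] scene [366. 173.] top [357.  91.]
2 0.197 [0.63  0.027] scene [368. 120.] top [355.  79.]
3 0.157 [0.625 0.107] scene [489. 214.] top [229.  95.]
3 0.197 [0.625 0.107] scene [495. 161.] top [222.  84.]
```

View pics/c.png

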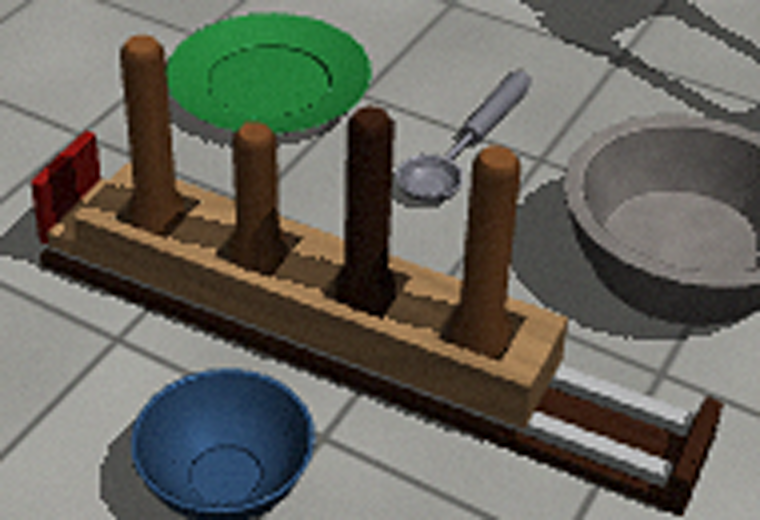

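View pics/d.png

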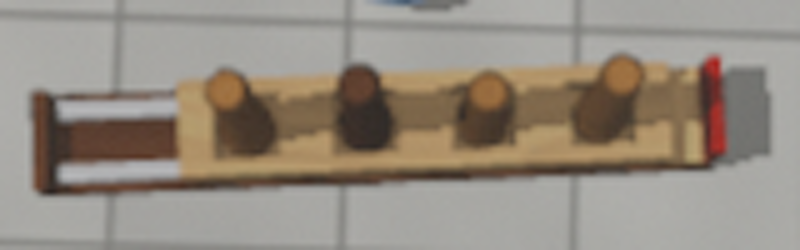

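The rack crop shows the short ulekan in the second pocket from the red tab, with its top at crop (255,132). My prediction for a 0.157 m top there was (251,134). The other three fit 0.197 m tops.

Plan:
1. Grip the shaft with the tool tilted about 35° outward.
2. Lean it in the cobek with the handle over the far rim.
3. Regrip at right angles to the shaft.
4. Lay it in the saucer.

```bash
cat >> h.py <<'E'
from scipy.spatial.transform import Rotation as Ro
def pose(a,t,G,off=.011):
    "a: azimuth of tool plane deg, t: outward tilt deg, G: grasp point -> TCP pos, R"
    a,t=np.radians([a,t]); h=np.array([np.cos(a),np.sin(a),0]); k=np.array([0,0,1.])
    z=np.sin(t)*h-np.cos(t)*k; x=-np.cos(t)*h-np.sin(t)*k; y=np.cross(z,x)
    return np.array(G)+off*z, np.column_stack([x,y,z])
def now():
    s=manip.get_state(); w=s["ee_rot"]; return s["position"],Ro.from_quat([*w[1:],w[0]]).as_matrix()
def plan(wps,g,vmax=.045,wmax=8.0,start=None):
    p,R=start or now(); out=[]
    for (P,Q) in wps:
        rv=Ro.from_matrix(R.T@Q).as_rotvec(degrees=True)
        n=max(1,int(np.ceil(max(np.linalg.norm(P-p)/vmax,np.linalg.norm(rv)/wmax))))
        P0=p
        for i in range(n):
            rv=Ro.from_matrix(R.T@Q).as_rotvec(degrees=True)/(n-i)
            d=R.T@(P0+(P-P0)*(i+1)/n-p)*100
            d=np.round(d,1 if i<n-1 else 2); rv=np.round(rv,1)
            out.append([*map(float,d),*map(float,rv),g]); p=p+R@d/100; R=R@Ro.from_rotvec(rv,degrees=True).as_matrix()
    while len(out)%5: out.append([0,0,0,0,0,0,g])
    for i in range(0,len(out),5): print(str([[0 if v==0 else v for v in r] for r in out[i:i+5]]).replace(" ",""))
    print("end",p.round(4)); return p,R
E
python3 - <<'E'
from h import *
G=np.array([.634,-.053,.112]); a=3.7
P,Q=pose(a,35,G); d=Q[:,2]
_,R0=pose(a,0,G)
plan([(np.array([.36,.26,.27]),pose(20,0,G)[1]),(P-.11*d+[0,0,.0],Q)],-.3)
E
```

```text
[[-3.1,-2.6,-0.3,0,0,-3.9,-0.3],[-2.9,-2.7,-0.4,0,0,-3.9,-0.3],[-2.8,-3.0,-0.3,0,0,-3.9,-0.3],[-2.5,-3.1,-0.4,0,0,-3.9,-0.3],[-2.3,-3.3,-0.3,0,0,-3.9,-0.3]]
[[-2.1,-3.4,-0.3,0,0,-3.9,-0.3],[-1.8,-3.6,-0.4,0,0,-3.9,-0.3],[-1.6,-3.7,-0.3,0,0,-3.9,-0.3],[-1.31,-3.79,-0.37,0,0,-4.0,-0.3],[-1.1,-4.1,0.9,0.6,-3.9,1.8,-0.3]]
[[-1.1,-4.1,0.9,0.5,-3.9,1.8,-0.3],[-1.2,-4.1,1.1,0.6,-3.9,1.7,-0.3],[-1.2,-4.0,1.2,0.5,-3.8,1.8,-0.3],[-1.3,-3.9,1.4,0.6,-3.9,1.7,-0.3],[-1.3,-3.9,1.4,0.5,-3.8,1.8,-0.3]]
[[-1.3,-3.8,1.6,0.6,-3.9,1.7,-0.3],[-1.3,-3.8,1.7,0.5,-3.8,1.8,-0.3],[-1.32,-3.75,1.82,0.6,-3.9,1.7,-0.3],[0,0,0,0,0,0,-0.3],[0,0,0,0,0,0,-0.3]]
end [ 0.5774 -0.0567  0.1931]
```

{"op": "servo_tool", "data": {"increments": [[-3.1,-2.6,-0.3,0,0,-3.9,-0.3],[-2.9,-2.7,-0.4,0,0,-3.9,-0.3],[-2.8,-3.0,-0.3,0,0,-3.9,-0.3],[-2.5,-3.1,-0.4,0,0,-3.9,-0.3],[-2.3,-3.3,-0.3,0,0,-3.9,-0.3]], "squeeze": 40}}

```text
clock: 2.2
position: [0.2677, 0.3898, 0.2567]
ee_rot: [0.0, -0.039, 0.999, 0.0]
contact_force: [0.6, 0.7, -0.1]
width: 0.0558
gripper_force: 0.0
```

{"op": "servo_tool", "data": {"increments": [[-2.1,-3.4,-0.3,0,0,-3.9,-0.3],[-1.8,-3.6,-0.4,0,0,-3.9,-0.3],[-1.6,-3.7,-0.3,0,0,-3.9,-0.3],[-1.31,-3.79,-0.37,0,0,-4.0,-0.3],[-1.1,-4.1,0.9,0.6,-3.9,1.8,-0.3]]}}

```text
clock: 2.7
position: [0.388, 0.2246, 0.2624]
ee_rot: [0.037, -0.158, 0.987, 0.001]
contact_force: [0.4, 0.8, 1.3]
width: 0.0555
gripper_force: 0.0
```

{"op": "servo_tool", "data": {"increments": [[-1.1,-4.1,0.9,0.5,-3.9,1.8,-0.3],[-1.2,-4.1,1.1,0.6,-3.9,1.7,-0.3],[-1.2,-4.0,1.2,0.5,-3.8,1.8,-0.3],[-1.3,-3.9,1.4,0.6,-3.9,1.7,-0.3],[-1.3,-3.9,1.4,0.5,-3.8,1.8,-0.3]]}}

```text
clock: 3.2
position: [0.5056, 0.0474, 0.2191]
ee_rot: [0.205, -0.079, 0.976, 0.007]
contact_force: [0.6, 1.0, -0.8]
width: 0.0554
gripper_force: 0.0
```

{"op": "servo_tool", "data": {"increments": [[-1.3,-3.8,1.6,0.6,-3.9,1.7,-0.3],[-1.3,-3.8,1.7,0.5,-3.8,1.8,-0.3],[-1.32,-3.75,1.82,0.6,-3.9,1.7,-0.3],[0,0,0,0,0,0,-0.3],[0,0,0,0,0,0,-0.3]]}}

```text
clock: 3.7
position: [0.5768, -0.0573, 0.1922]
ee_rot: [0.3, -0.03, 0.953, 0.01]
contact_force: [-0.7, 0.5, 0.1]
width: 0.0558
gripper_force: 0.0
```

{"op": "servo_tool", "data": {"increments": [[0,0.4,4,0,0,0,-0.3],[0,0,4,0,0,0,-0.3],[0,0,3,0,0,0,-0.3],[0,0,0,0,0,0,-0.3],[0,0,0,0,0,0,-0.3]]}}

```text
clock: 4.2
position: [0.6399, -0.0468, 0.1031]
ee_rot: [0.301, -0.032, 0.953, 0.01]
contact_force: [-0.3, 0.4, 0.0]
width: 0.0554
gripper_force: 0.0
```

Run:
```python
from h import *
a=snap("scene","s1.png");b=snap("top","t1.png")
G=now()[0]-.011*now()[1][:,2]
print(now()[0],G,proj("scene",G),proj("top",G))
c=cv2.resize(a[150:250,240:390],(600,400),interpolation=cv2.INTER_CUBIC)
d=cv2.resize(b[140:210,250:400],(429,200),interpolation=cv2.INTER_CUBIC)
d=cv2.copyMakeBorder(d,0,0,0,171,cv2.BORDER_CONSTANT)
cv2.imwrite("pics/v1.png",np.vstack([c,d])[:,:,::-1])
```

```text
[ 0.64017187 -0.04775135  0.10471513] [ 0.63385113 -0.04816218  0.11370843] [300.12464419 212.03944741] [330.12157978 170.09853009]
```

View pics/v1.png

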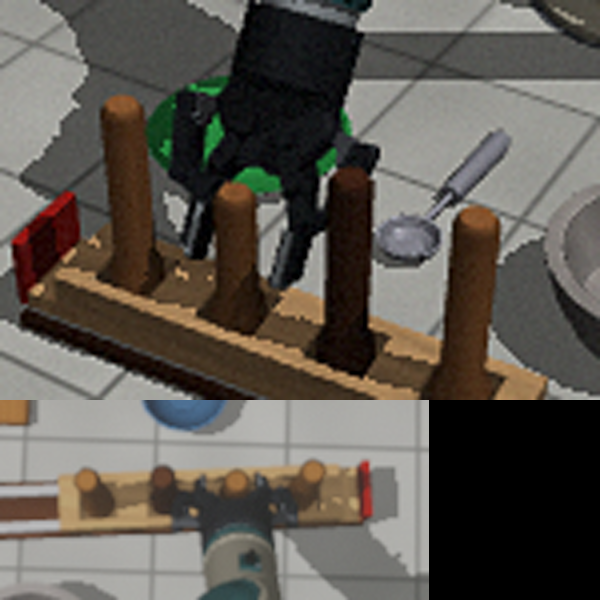

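The picture shows the short shaft at crop (237,250) between the fingertips at (200,255) and (280,285). My grasp point projects to (240,248), so I'll shift 3 mm toward the tab and close.

{"op": "servo_tool", "data": {"increments": [[0,-0.35,0,0,0,0,-0.3],[0,0,0,0,0,0,0.1],[0,0,0,0,0,0,1],[0,0,0,0,0,0,1],[0,0,0,0,0,0,1]], "squeeze": 50}}

```text
clock: 4.8
position: [0.6409, -0.0525, 0.1043]
ee_rot: [0.302, -0.031, 0.953, 0.009]
contact_force: [-3.7, 0.1, 6.9]
width: 0.0272
gripper_force: 49.4
```

{"op": "servo_tool", "data": {"increments": [[0,0,0,0,0,0,1],[0,0,0,0,0,0,1],[0,0,0,0,0,0,1],[0,0,0,0,0,0,1],[0,0,0,0,0,0,1]]}}

```text
clock: 5.3
position: [0.6409, -0.0526, 0.1043]
ee_rot: [0.302, -0.031, 0.953, 0.009]
contact_force: [-1.8, -1.1, 6.5]
width: 0.0273
gripper_force: 49.5
```

Run:
```python
from h import *
p,R=now(); print(p)
plan([(p+[0,0,.13],R)],1,vmax=.03)
```

```text
[ 0.64093155 -0.05258084  0.10429046]
[[-1.5,0,-2.1,0,0,0,1],[-1.5,0,-2.2,0,0,0,1],[-1.5,0,-2.1,0,0,0,1],[-1.5,0,-2.1,0,0,0,1],[-1.49,-0.02,-2.13,0,0,0,1]]
end [ 0.6409 -0.0526  0.2343]
```

{"op": "servo_tool", "data": {"increments": [[-0.8,0,-1.1,0,0,0,1],[-1.5,0,-2.1,0,0,0,1],[-1.5,0,-2.1,0,0,0,1],[-1.5,0,-2.1,0,0,0,1],[-1.5,0,-2.1,0,0,0,1]]}}

```text
clock: 5.8
position: [0.6406, -0.052, 0.2201]
ee_rot: [0.3, -0.031, 0.953, 0.01]
contact_force: [0.9, -0.5, -1.0]
width: 0.0271
gripper_force: 49.4
```

{"op": "servo_tool", "data": {"increments": [[-0.9,0,-1.3,0,0,0,1],[0,0,0,0,0,0,1],[0,0,0,0,0,0,1],[0,0,0,0,0,0,1],[0,0,0,0,0,0,1]]}}

```text
clock: 6.3
position: [0.6405, -0.0518, 0.2336]
ee_rot: [0.299, -0.031, 0.954, 0.01]
contact_force: [0.5, -0.6, -0.1]
width: 0.0271
gripper_force: 49.4
```

Run:
```python
from h import *
a=snap("scene","s2.png")
p,R=now();G=p-.011*R[:,2]
print(p,manip.get_state()["width"],G,proj("scene",G),proj("scene",G+[0,0,.047]),proj("scene",G-[0,0,.078]))
cv2.imwrite("pics/v2.png",cv2.resize(a[120:260,220:420],(800,560),interpolation=cv2.INTER_CUBIC)[:,:,::-1])
```

```text
[ 0.64068949 -0.05181222  0.23390796] 0.027166338390188522 [ 0.63441105 -0.05222504  0.24293075] [297.27312708 169.43820267] [296.69316681 152.03468412] [298.15185022 195.80703375]
```

View pics/v2.png

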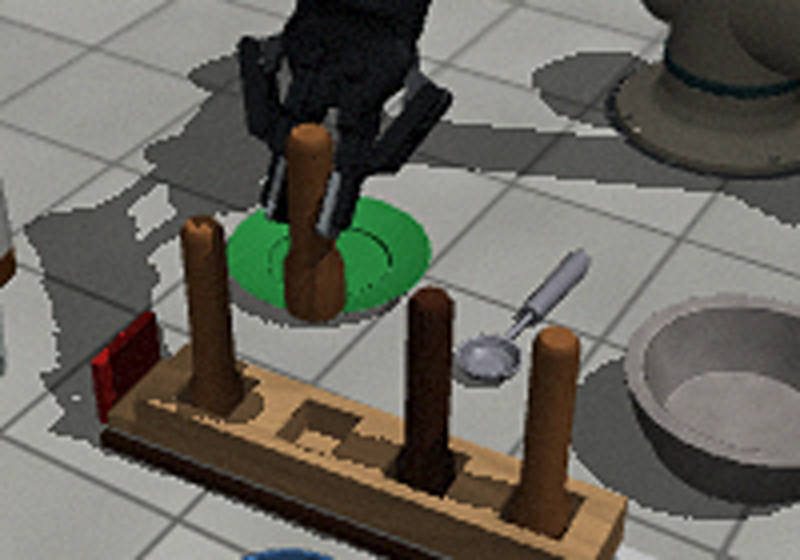

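The picture shows the short ulekan held upright with its top at (310,130) and foot at (315,312), as predicted, and pocket 2 empty. The other three are still standing. Next I'll carry it to the cobek.

Run:
```python
from h import *
p,R=now(); C=np.array([.4405,.1805,0]); a=15;h=np.array([np.cos(.262),np.sin(.262),0])
G=C+.0605*h+[0,0,.070]
A=(p+[-.11,.03,0.01],R)
B=pose(a,-27,G+[.01,0,.16]); D=pose(a,-27,G+[0,0,.012])
print(G); plan([A,B,D],1,vmax=.035,wmax=6)
```

```text
[0.49893537 0.19617028 0.07      ]
[[2.1,0.9,-1.7,0,0,0,1],[2.0,1.0,-1.8,0,0,0,1],[2.1,0.9,-1.7,0,0,0,1],[2.07,0.91,-1.79,0,0,0,1],[0.2,2.0,0.1,-0.1,5.6,-1.1,1]]
[[0.2,2.0,0.2,-0.1,5.6,-1.1,1],[0.1,2.0,0.1,-0.1,5.6,-1.1,1],[0.1,1.9,0.2,-0.1,5.6,-1.1,1],[0,2.0,0.1,-0.1,5.6,-1.1,1],[-0.1,2.0,0.2,-0.1,5.6,-1.0,1]]
[[-0.1,2.0,0.2,-0.1,5.6,-1.1,1],[-0.1,2.0,0.1,0,5.6,-1.0,1],[-0.2,2.0,0.2,-0.1,5.6,-1.1,1],[-0.3,1.9,0.1,0,5.6,-1.0,1],[-0.29,2.01,0.1,-0.1,5.7,-1.1,1]]
[[-1.2,0,2.7,0,0,0,1],[-1.1,0.1,2.8,0,0,0,1],[-1.2,0,2.7,0,0,0,1],[-1.2,0.1,2.7,0,0,0,1],[-1.16,0.05,2.73,0,0,0,1]]
end [0.4941 0.1949 0.0721]
```

{"op": "servo_tool", "data": {"increments": [[2.1,0.9,-1.7,0,0,0,1],[2.0,1.0,-1.8,0,0,0,1],[2.1,0.9,-1.7,0,0,0,1],[2.1,0.9,-1.8,0,0,0,1],[0.2,2.0,0.1,-0.1,5.6,-1.1,1]]}}

```text
clock: 6.85
position: [0.5194, -0.0017, 0.2375]
ee_rot: [0.247, -0.038, 0.968, 0.007]
contact_force: [-0.3, 1.0, -1.9]
width: 0.0272
gripper_force: 49.5
```

{"op": "servo_tool", "data": {"increments": [[0.2,2.0,0.2,-0.1,5.6,-1.1,1],[0.1,2.0,0.1,-0.1,5.6,-1.1,1],[0.1,1.9,0.2,-0.1,5.6,-1.1,1],[0,2.0,0.1,-0.1,5.6,-1.1,1],[-0.1,2.0,0.2,-0.1,5.6,-1.0,1]]}}

```text
clock: 7.35
position: [0.5169, 0.097, 0.2322]
ee_rot: [0.011, -0.088, 0.996, -0.012]
contact_force: [0.9, -0.3, -0.6]
width: 0.0269
gripper_force: 49.5
```

{"op": "servo_tool", "data": {"increments": [[-0.1,2.0,0.2,-0.1,5.6,-1.1,1],[-0.1,2.0,0.1,0,5.6,-1.0,1],[-0.2,2.0,0.2,-0.1,5.6,-1.1,1],[-0.3,1.9,0.1,0,5.6,-1.0,1],[-0.3,2.0,0.1,-0.1,5.7,-1.1,1]]}}

```text
clock: 7.85
position: [0.5052, 0.1955, 0.2205]
ee_rot: [-0.232, -0.127, 0.964, -0.031]
contact_force: [1.1, -1.0, -0.5]
width: 0.0272
gripper_force: 49.5
```

{"op": "servo_tool", "data": {"increments": [[-1.2,0,2.7,0,0,0,1],[-1.1,0.1,2.8,0,0,0,1],[-1.2,0,2.7,0,0,0,1],[-0.6,0.1,1.4,0,0,0,1],[0,0,0,0,0,0,1]]}}

```text
clock: 8.35
position: [0.4962, 0.1945, 0.1141]
ee_rot: [-0.233, -0.127, 0.964, -0.031]
contact_force: [0.2, -0.2, -1.4]
width: 0.0271
gripper_force: 49.5
```

Run:
```python
from h import *
a=snap("scene","s3.png");b=snap("top","t3.png")
p,R=now();G=p-.011*R[:,2]; t=np.degrees(np.arctan2(R[:2,2]@[np.cos(.262),np.sin(.262)],-R[2,2]))
print(p,t,manip.get_state()["width"],G)
u=R@np.array([-np.sin(np.radians(35)),0,-np.cos(np.radians(35))]);print("axis",u)
H,F=G+.044*u,G-.081*u
for n in("scene","top"):print(n,proj(n,H).round(1),proj(n,F).round(1))
c=cv2.resize(a[150:270,340:480],(700,600),interpolation=cv2.INTER_CUBIC)
cv2.imwrite("pics/v3.png",c[:,:,::-1])
```

```text
[0.49788875 0.19466491 0.11675481] -26.882097117030412 0.02732160905942909 [0.50269131 0.19595845 0.12656614]
axis [0.85178102 0.22881713 0.47128741]
scene [410. 216.] [410.  206.9]
top [248.1 195.6] [258.6 230.5]
```

View pics/v3.png

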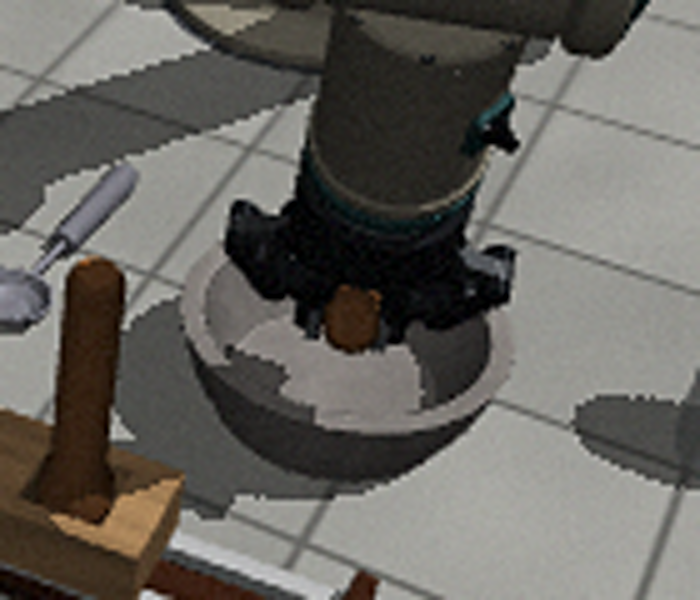

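Run:
```python
from h import *
G=np.array([.4989,.1962,.070])
s=plan([pose(15,-27,G+[0,0,.006])],1,vmax=.02)
plan([pose(15,-27,G+[0,0,-.002])],1,vmax=.002,start=s)
```

```text
[[-0.7,0,1.6,0,0,0,1],[-0.6,0.1,1.5,0,0.1,0,1],[-0.67,0.02,1.57,0,0,0,1],[0,0,0,0,0,0,1],[0,0,0,0,0,0,1]]
end [0.4941 0.1949 0.0662]
[[-0.1,0,0.2,0,0,0,1],[-0.1,0,0.2,0,0,0,1],[-0.1,0,0.1,0,0,0,1],[-0.06,0,0.21,0,0,0,1],[0,0,0,0,0,0,1]]
end [0.4941 0.1949 0.0582]
```

{"op": "servo_tool", "data": {"increments": [[-0.7,0,1.6,0,0,0,1],[-0.6,0.1,1.5,0,0,0,1],[-0.7,0,1.6,0,0,0,1],[0,0,0,0,0,0,1],[0,0,0,0,0,0,1]]}}

```text
clock: 8.95
position: [0.4945, 0.1947, 0.067]
ee_rot: [-0.23, -0.127, 0.964, -0.031]
contact_force: [-1.6, -0.5, -0.6]
width: 0.0269
gripper_force: 50.2
```

{"op": "servo_tool", "data": {"increments": [[-0.1,0,0.2,0,0,0,1],[-0.1,0,0.2,0,0,0,1],[0,0,0,0,0,0,1],[0,0,0,0,0,0,1],[0,0,0,0,0,0,1]]}}

```text
clock: 9.45
position: [0.4931, 0.1941, 0.0635]
ee_rot: [-0.231, -0.127, 0.964, -0.031]
contact_force: [-3.5, -2.5, 4.7]
width: 0.0268
gripper_force: 52.8
```

{"op": "servo_tool", "data": {"increments": [[0,0,0,0,-1.2,0,1],[0,0,0,0,-1.2,0,1],[0,0,0,0,0,0,1],[0,0,0,0,0,0,1],[0,0,0,0,0,0,1]]}}

```text
clock: 9.95
position: [0.4931, 0.1941, 0.0629]
ee_rot: [-0.211, -0.128, 0.969, -0.028]
contact_force: [-4.7, -2.2, 7.9]
width: 0.0272
gripper_force: 53.7
```

{"op": "servo_tool", "data": {"increments": [[-0.1,0,0.1,0,0,0,1],[0,0,0,0,0,0,1],[0,0,0,0,0,0,1],[0,0,0,0,0,0,1],[0,0,0,0,0,0,1]]}}

```text
clock: 10.45
position: [0.4928, 0.1939, 0.0621]
ee_rot: [-0.212, -0.128, 0.968, -0.029]
contact_force: [-6.5, -2.7, 10.9]
width: 0.0271
gripper_force: 55.3
```

Run:
```python
from h import *
s=manip.get_state();F=s["contact_force"];M=s["moment"];print(F,M)
h=np.array([np.cos(.262),np.sin(.262),0]);y=np.cross([0,0,1],h)
print("line offset",np.cross(F,M)/(F@F), "My",M@y)
p,R=now();G=p-.011*R[:,2];u=R@np.array([-np.sin(np.radians(35)),0,-np.cos(np.radians(35))])
Ft=G-.081*u; v=np.array([*(u[:2]),0]);v/=np.linalg.norm(v); n=np.cross(np.cross(v,[0,0,1]),u); n=n/np.linalg.norm(n)*np.sign(n[2])
print("phi",np.degrees(np.arcsin(u[2])),"foot low edge",Ft-.019*n,"axis r",(G[:2]-[.4405,.1805])@h[:2],G)
c=G+.012*u-.014*n; print("shaft underside 12mm beyond",c,np.linalg.norm(c[:2]-[.4405,.1805]))
```

```text
[-6.48759702 -2.6743754  10.85726856] [-0.63219335  1.27050027 -0.03073333]
line offset [-0.08204792 -0.04226434 -0.0594371 ] My 1.3908892111664461
phi 30.274866462428363 foot low edge [0.43894713 0.17942812 0.01483908] axis r 0.05859658911205735 [0.49724328 0.19513147 0.07208385]
shaft underside 12mm beyond [0.51406514 0.19966281 0.066043  ] 0.07602002006500796
```

{"op": "servo_tool", "data": {"increments": [[0,0,0,0,0,0,1],[0,0,0,0,0,0,0.38],[0,0,0,0,0,0,0.34],[0,0,0,0,0,0,0.3],[0,0,0,0,0,0,0.2]], "squeeze": 20}}

```text
clock: 10.95
position: [0.4921, 0.1929, 0.0614]
ee_rot: [-0.213, -0.128, 0.968, -0.03]
contact_force: [-6.3, -4.4, 7.4]
width: 0.0338
gripper_force: 6.6
```

{"op": "servo_tool", "data": {"increments": [[0,0,0,0,0,0,0.0],[0,0,0,0,0,0,-0.1],[0,0,0,0,0,0,-0.1],[0,0,0,0,0,0,-0.1],[0,0,0,0,0,0,-0.1]]}}

```text
clock: 11.45
position: [0.4895, 0.1919, 0.0608]
ee_rot: [-0.216, -0.128, 0.967, -0.03]
contact_force: [-11.4, -6.8, 4.5]
width: 0.0465
gripper_force: 11.8
```

Run:
```python
from h import *
a=snap("scene","s4.png");b=snap("top","t4.png")
p,R=now();print(p,manip.get_state()["contact_force"])
c=cv2.resize(a[150:270,340:480],(400,343),interpolation=cv2.INTER_CUBIC)
d=cv2.resize(b[180:280,210:310],(343,343),interpolation=cv2.INTER_CUBIC)
cv2.imwrite("pics/v4.png",np.hstack([c,d])[:,:,::-1])
# retreat backwards along the tool then up
plan([(p-.13*R[:,2],R),],-.1)
```

```text
[0.48950346 0.19193136 0.06080382] [-10.27506232  -7.00842362   4.98986292]
[[0,0,-4.3,0,0,0,-0.1],[0,0,-4.4,0,0,0,-0.1],[0,0,-4.3,0,0,0,-0.1],[0,0,0,0,0,0,-0.1],[0,0,0,0,0,0,-0.1]]
end [0.5429 0.2067 0.1784]
```

View pics/v4.png

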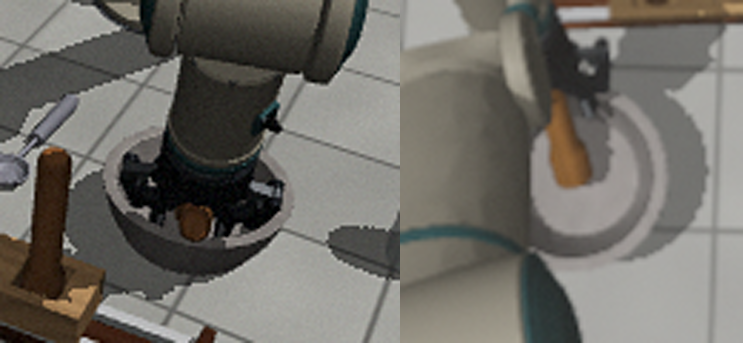

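Fingers opened to 46 mm seem to touch the bowl's rim (about 13 N). The ulekan leans on the far rim with its head at about (570,180) in the top crop. I'll close a little and retreat along the tool.

{"op": "servo_tool", "data": {"increments": [[0,0,0,0,0,0,0.15],[0,0,-0.5,0,0,0,0.15],[0,0,-1.5,0,0,0,0.15],[0,0,-2,0,0,0,0.1],[0,0,-3,0,0,0,0.0]]}}

```text
clock: 12.05
position: [0.5235, 0.2028, 0.1233]
ee_rot: [-0.209, -0.128, 0.969, -0.028]
contact_force: [0.7, 0.4, -0.8]
width: 0.0431
gripper_force: 0.0
```

{"op": "servo_tool", "data": {"increments": [[0,0,-4,0,0,0,-0.1],[0,0,-4,0,0,0,-0.1],[2,0,0,0,-5,0,-0.1],[2,0,0,0,-5,0,-0.1],[0,0,0,0,-5,0,-0.1]]}}

```text
clock: 12.55
position: [0.5197, 0.2019, 0.2134]
ee_rot: [-0.078, -0.13, 0.988, -0.01]
contact_force: [0.8, 0.1, 0.1]
width: 0.0471
gripper_force: 0.0
```

Run:
```python
from h import *
# move aside so that both cameras see: just look now
a=snap("scene","s5.png");b=snap("top","t5.png")
print(now()[0])
for n in("scene","top"):
    for r in finder.silhouettes("ulekan_1_mid",n)[:5]:print(n,"sil",round(r["p"],2),np.round(r["box"],1))
    for r in finder.tip_of("ulekan_1_mid",n)[:5]:print(n,"tip",round(r["p"],2),np.round(r["at"],1))
c=cv2.resize(a[150:270,340:480],(467,400),interpolation=cv2.INTER_CUBIC)
d=cv2.resize(b[190:270,220:300],(320,320),interpolation=cv2.INTER_CUBIC)
d=cv2.copyMakeBorder(d,0,80,0,0,cv2.BORDER_CONSTANT)
cv2.imwrite("pics/v5.png",np.hstack([c,d])[:,:,::-1])
```

```text
[0.51821686 0.20157602 0.21395276]
scene sil 0.76 [355.2 227.8  16.9  54.6]
scene tip 0.86 [357.  230.3]
scene tip 0.19 [485.8 242.9]
top sil 0.58 [282.9 173.8   9.   14.7]
top tip 0.66 [285.1 169.1]
top tip 0.5 [377.5 171.6]
```

View pics/v5.png

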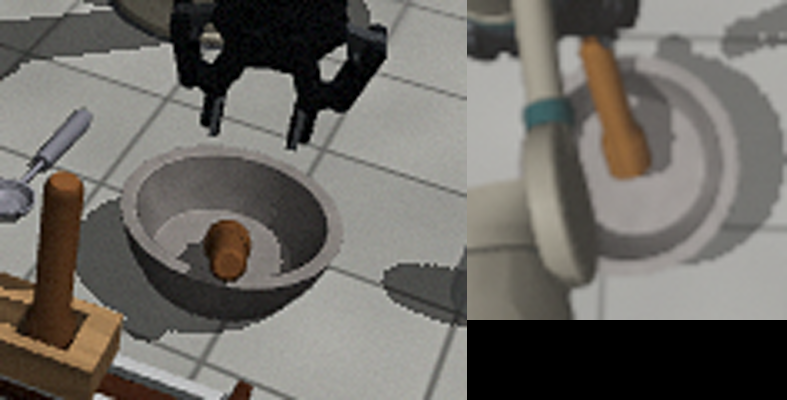

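The ulekan leans in the cobek with its handle over the far rim: handle end at scene (409,229) and top (251,201), head at top (259,230). The gripper is clear of it. Next I'll triangulate and plan the crosswise regrip.

```bash
cat >> h.py <<'E'
def tri(a,b):
    A=[];B=[]
    for n,px in(("scene",a),("top",b)):
        f,cx,cy,T=cal(n)
        for v,r in((px[0]-cx)/f,0),((px[1]-cy)/f,1):
            A.append(T[r,:3]-v*T[2,:3]);B.append(v*T[2,3]-T[r,3])
    s=np.linalg.lstsq(np.array(A),np.array(B),rcond=None);return s[0],s[1]
E
python3 - <<'E'
from h import *
print(tri((409.5,228.5),(250.8,202)))
C=np.array([.4405,.1805]);az=np.radians(15)
# geometric rest pose candidates vs pictures
for az in np.radians([13,16]):
  for phi in(28,31,34):
    f=np.radians(phi);h=np.array([np.cos(az),np.sin(az)])
    sc=(48-5*np.cos(f))/np.sin(f); e=78-(sc*np.cos(f)-5*np.sin(f)); r0=(e-19*np.sin(f))/1000;z0=.015+.019*np.cos(f)
    P=lambda s:np.array([*(C+h*(r0+s*np.cos(f))),z0+s*np.sin(f)])
    print(np.degrees(az).round(),phi,"end",P(.125).round(3),proj("scene",P(.125)).round(1),proj("top",P(.125)).round(1),"foot",P(0).round(3),proj("top",P(0)).round(1))
E
```

```text
(array([0.52460616, 0.20698687, 0.09467448]), array([2.2376468e-06]))
13.0 28 end [0.538 0.203 0.09 ] [405.4 232.2] [252.1 198.2] foot [0.43  0.178 0.032] [260.9 231.8]
13.0 31 end [0.543 0.204 0.096] [405.5 232.1] [251.6 196.4] foot [0.439 0.18  0.031] [260.5 229.3]
13.0 34 end [0.546 0.205 0.101] [405.6 231.6] [251.1 195.2] foot [0.446 0.182 0.031] [260.1 227.3]
16.0 28 end [0.536 0.208 0.09 ] [407.5 232.6] [250.6 198.6] foot [0.43  0.178 0.032] [261.1 231.8]
16.0 31 end [0.542 0.209 0.096] [407.7 232.5] [249.9 196.8] foot [0.439 0.18  0.031] [260.5 229.3]
16.0 34 end [0.545 0.21  0.101] [407.9 232. ] [249.4 195.6] foot [0.445 0.182 0.031] [260.1 227.3]
```

Run:
```python
from h import *
G=np.array([.478,.193,.063])
P,Q=pose(15.5,30,G,.003); d=Q[:,2]
plan([(P-.1*d+[0,0,.02],Q),(P-.05*d,Q),(P,Q)],-.1,vmax=.03)
```

```text
[[1.7,0,1.2,0,-7.9,-0.1,-0.1],[1.8,0.1,0.9,0,-7.9,-0.1,-0.1],[1.9,0,0.7,0,-7.9,-0.1,-0.1],[2.0,0.1,0.4,-0.1,-7.9,-0.1,-0.1],[2.0,0.05,0.14,0,-7.8,-0.1,-0.1]]
[[0.3,0,2.2,0,0,0,-0.1],[0.4,0,2.3,0,0,0,-0.1],[0.3,0,2.23,0,0,0,-0.1],[0,0,2.5,0,0,0,-0.1],[-0.01,0,2.5,0,0,0,-0.1]]
end [0.4795 0.1934 0.0604]
```

{"op": "servo_tool", "data": {"increments": [[1.7,0,1.2,0,-7.9,0,-0.1],[1.8,0.1,0.9,0,-7.9,-0.1,-0.1],[1.9,0,0.7,0,-7.9,-0.1,-0.1],[2.0,0.1,0.4,0,-7.9,-0.1,-0.1],[2.0,0,0.1,0,-7.8,-0.1,-0.1]]}}

```text
clock: 13.35
position: [0.4306, 0.1795, 0.1681]
ee_rot: [0.257, -0.13, 0.957, 0.034]
contact_force: [0.0, 0.5, -0.0]
width: 0.0473
gripper_force: 0.0
```

{"op": "servo_tool", "data": {"increments": [[0.3,0,2.2,0,0,0,-0.1],[0.4,0,2.3,0,0,0,-0.1],[0.3,0,2.2,0,0,0,-0.1],[0,0,1,0,0,0,-0.1],[0,0,0,0,0,0,-0.1]]}}

```text
clock: 13.85
position: [0.4595, 0.1872, 0.0944]
ee_rot: [0.253, -0.13, 0.958, 0.033]
contact_force: [-0.5, 0.5, -0.1]
width: 0.047
gripper_force: 0.0
```

Run:
```python
from h import *
a=snap("scene","s6.png");b=snap("top","t6.png")
p,R=now();T=p+.008*R[:,2];print(p,R[:,2],(R@[0,1,0]).round(3))
for s in(-.0375,.0375):
    q=T+s*R[:,1]; print(((proj("scene",q)-[370,180])*5).round(),((proj("top",q)-[230,190])*5).round()+[400,0])
c=cv2.resize(a[180:260,370:450],(400,400),interpolation=cv2.INTER_CUBIC)
d=cv2.resize(b[190:270,230:310],(400,400),interpolation=cv2.INTER_CUBIC)
cv2.imwrite("pics/v6.png",np.hstack([c,d])[:,:,::-1])
```

```text
[0.45947986 0.18730674 0.09613861] [ 0.47842801  0.12988955 -0.86846724] [-0.266  0.964 -0.002]
[130. 157.] [585. 142.]
[273. 184.] [471. 170.]
```

View pics/v6.png

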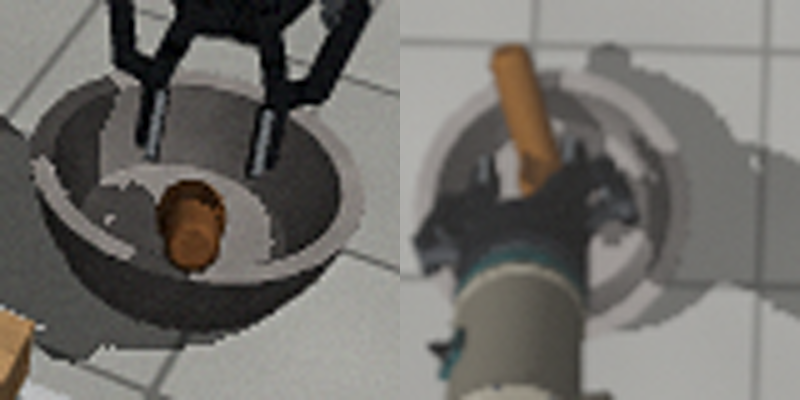

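The top view has the fingertips straddling the shaft, at about (485,165) and (570,145) against a shaft centre near (535,150). The remaining offset is within the margin. I'll advance, close and lift.

{"op": "servo_tool", "data": {"increments": [[0,-0.1,2,0,0,0,-0.1],[0,0,2,0,0,0,-0.1],[0,0,0,0,0,0,-0.1],[0,0,0,0,0,0,0.2],[0,0,0,0,0,0,1]], "squeeze": 50}}

```text
clock: 14.45
position: [0.4788, 0.1915, 0.0649]
ee_rot: [0.254, -0.13, 0.958, 0.033]
contact_force: [-0.5, -0.4, 0.5]
width: 0.0263
gripper_force: 49.3
```

{"op": "servo_tool", "data": {"increments": [[0,0,0,0,0,0,1],[0,0,0,0,0,0,1],[0,0,0,0,0,0,1],[0,0,0,0,0,0,1],[0,0,0,0,0,0,1]]}}

```text
clock: 14.95
position: [0.4789, 0.1915, 0.0646]
ee_rot: [0.254, -0.13, 0.958, 0.033]
contact_force: [-3.7, -0.5, 7.4]
width: 0.026
gripper_force: 50.0
```

The grip is 26 mm wide, so the pads hold above the shaft axis. I'll open and regrip a little deeper.

{"op": "servo_tool", "data": {"increments": [[0,0,0,0,0,0,0.2],[0,0,0.2,0,0,0,-0.05],[0,0,0.7,0,0,0,-0.05],[0,0,0,0,0,0,-0.05],[0,0,0,0,0,0,0.2]]}}

```text
clock: 15.45
position: [0.4839, 0.1927, 0.0592]
ee_rot: [0.25, -0.13, 0.959, 0.033]
contact_force: [0.2, 0.8, 0.7]
width: 0.0342
gripper_force: 0.0
```

{"op": "servo_tool", "data": {"increments": [[0,0,0,0,0,0,1],[0,0,0,0,0,0,1],[0,0,0,0,0,0,1],[0,0,0,0,0,0,1],[0,0,0,0,0,0,1]]}}

```text
clock: 15.95
position: [0.4835, 0.1927, 0.0595]
ee_rot: [0.25, -0.13, 0.959, 0.033]
contact_force: [-1.0, -0.4, -0.2]
width: 0.026
gripper_force: 48.9
```

{"op": "servo_tool", "data": {"increments": [[-0.5,0,-0.9,0,0,0,1],[-1,0,-1.8,0,0,0,1],[-1.2,0,-2.2,0,0,0,1],[-1.2,0,-2.2,0,0,0,1],[-1.2,0,-2.2,0,0,0,1]]}}

```text
clock: 16.45
position: [0.4822, 0.1924, 0.1663]
ee_rot: [0.25, -0.13, 0.959, 0.033]
contact_force: [-0.2, -0.4, -0.7]
width: 0.0261
gripper_force: 49.1
```

Run:
```python
from h import *
s=manip.get_state();print(s["position"],s["width"],s["contact_force"],s["gripper_force"])
a=cv2.imread("pics/s0.png");b=cv2.imread("pics/t0.png")
def green(im,n):
    hsv=cv2.cvtColor(im,cv2.COLOR_BGR2HSV);m=cv2.inRange(hsv,(50,120,60),(75,255,255))
    k,l,st,c=cv2.connectedComponentsWithStats(m);i=[j for j in range(1,k) if st[j,4]>300 and np.hypot(*(c[j]-proj(n,[.41,-.19,.01])))<20][0]
    ys,xs=np.nonzero(l==i);P=np.array([at_z(n,(x,y),.016)[:2] for x,y in zip(xs,ys)],np.float32)
    print(n,c[i],cv2.minEnclosingCircle(P))
green(a,"scene");green(b,"top")
# held pestle in current pictures
b=snap("top","t7.png");a=snap("scene","s7.png")
p,R=now()
for im,n in((a,"scene"),(b,"top")):
    hsv=cv2.cvtColor(im,cv2.COLOR_RGB2HSV);m=cv2.inRange(hsv,(5,110,50),(20,255,255))
    c=proj(n,p).astype(int);w=np.zeros_like(m);w[c[1]-30:c[1]+30,c[0]-30:c[0]+30]=1
    ys,xs=np.nonzero(m*w);print(n,c,len(xs),xs.min(),xs.max(),ys.min(),ys.max())
    u=-R[:,0]*1.0; q=p-.0057*R[:,2]
    print([proj(n,q+k*u).round(1) for k in(-.0625,.0625)])
```

```text
[0.48219978 0.19244411 0.16630705] 0.026119375917101784 [-0.1689231  -0.39731235 -0.72106605] 49.05424263328314
scene [301.65348237 182.74548581] ((0.4093608260154724, -0.19334955513477325), 0.08498386293649673)
top [369.60529158 239.84017279] ((0.41382575035095215, -0.19201870262622833), 0.08299298584461212)
scene [414 194] 104 410 420 184 198
[array([414.2, 190.1]), array([415.5, 195.6])]
top [250 212] 201 242 276 182 219
[array([255.6, 231.4]), array([244. , 195.3])]
```

Run:
```python
from h import *
p,R=now()
A=pose(8,10,p+[-.02,-.05,.03],0); B=pose(-20,0,[.412,-.193,.13],0)
plan([A,B],1,vmax=.035,wmax=5)
```

```text
[[0.3,-0.9,-0.8,0.5,3.9,1.4,1],[0.3,-0.8,-0.9,0.5,4.0,1.4,1],[0.3,-0.9,-0.7,0.5,3.9,1.4,1],[0.4,-0.9,-0.8,0.5,4.0,1.4,1],[0.38,-0.94,-0.72,0.4,3.9,1.5,1]]
[[1.1,-3.3,0.5,0.3,1.0,2.8,1],[0.9,-3.3,0.6,0.2,1.0,2.8,1],[0.8,-3.3,0.5,0.2,1.0,2.8,1],[0.6,-3.4,0.6,0.3,1.0,2.8,1],[0.4,-3.4,0.6,0.2,1.0,2.8,1]]
[[0.2,-3.4,0.7,0.3,1.0,2.8,1],[0.1,-3.4,0.7,0.2,1.0,2.8,1],[-0.2,-3.4,0.6,0.3,0.9,2.8,1],[-0.3,-3.4,0.7,0.2,1.0,2.7,1],[-0.43,-3.37,0.7,0.3,0.9,2.8,1]]
end [ 0.412 -0.193  0.13 ]
```

{"op": "servo_tool", "data": {"increments": [[0.3,-0.9,-0.8,0.5,3.9,1.4,1],[0.3,-0.8,-0.9,0.5,4.0,1.4,1],[0.3,-0.9,-0.7,0.5,3.9,1.4,1],[0.4,-0.9,-0.8,0.5,4.0,1.4,1],[0.4,-0.9,-0.7,0.4,3.9,1.5,1]]}}

```text
clock: 17.05
position: [0.462, 0.1426, 0.1948]
ee_rot: [0.081, -0.069, 0.994, 0.006]
contact_force: [-0.2, 0.2, -0.9]
width: 0.0265
gripper_force: 49.1
```

{"op": "servo_tool", "data": {"increments": [[1.1,-3.3,0.5,0.3,1.0,2.8,1],[0.9,-3.3,0.6,0.2,1.0,2.8,1],[0.8,-3.3,0.5,0.2,1.0,2.8,1],[0.6,-3.4,0.6,0.3,1.0,2.8,1],[0.4,-3.4,0.6,0.2,1.0,2.8,1]]}}

```text
clock: 17.55
position: [0.4345, -0.0265, 0.1602]
ee_rot: [0.038, 0.054, 0.998, 0.003]
contact_force: [0.7, -0.3, -0.9]
width: 0.0261
gripper_force: 49.1
```

{"op": "servo_tool", "data": {"increments": [[0.2,-3.4,0.7,0.3,1.0,2.8,1],[0.1,-3.4,0.7,0.2,1.0,2.8,1],[-0.2,-3.4,0.6,0.3,0.9,2.8,1],[-0.3,-3.4,0.7,0.2,1.0,2.7,1],[-0.4,-3.4,0.7,0.3,0.9,2.8,1]]}}

```text
clock: 18.05
position: [0.4077, -0.1946, 0.1254]
ee_rot: [-0.005, 0.175, 0.985, -0.001]
contact_force: [0.5, 0.1, -1.2]
width: 0.0263
gripper_force: 49.1
```

{"op": "servo_tool", "data": {"increments": [[0,0,0,0,0,0,1],[0,0,0,0,0,0,1],[0,0,0,0,0,0,1],[0,0,0,0,0,0,1],[0,0,0,0,0,0,1]]}}

```text
clock: 18.55
position: [0.4086, -0.1926, 0.127]
ee_rot: [-0.004, 0.173, 0.985, -0.002]
contact_force: [-0.6, 0.2, -0.6]
width: 0.026
gripper_force: 49.3
```

Run:
```python
from h import *
b=snap("top","t8.png");a=snap("scene","s8.png")
p,R=now();print(p,R.round(3),manip.get_state()["width"])
for im,n in((a,"scene"),(b,"top")):
    hsv=cv2.cvtColor(im,cv2.COLOR_RGB2HSV);m=cv2.inRange(hsv,(4,110,40),(20,255,255))
    k,l,st,c=cv2.connectedComponentsWithStats(m);q=proj(n,p)
    for j in range(1,k):
        if st[j,4]>8 and np.hypot(*(c[j]-q))<35: print(n,q.round(),st[j],c[j].round(1),cv2.minAreaRect(np.argwhere(l==j)[:,::-1].astype(np.float32)))
    u=-R[:,0]; q=p-.0057*R[:,2]
    print([proj(n,q+k*u).round(1) for k in(-.0625,.0625)])
```

```text
[ 0.40861281 -0.19293255  0.12712629] [[-0.94   0.341 -0.008]
 [ 0.341  0.94  -0.003]
 [ 0.007 -0.005 -1.   ]] 0.02625908202961811
scene [301. 153.] [308 141  13  12  93] [314.2 147.5] ((314.0000305175781, 148.5), (9.192387580871582, 13.435027122497559), 45.0)
scene [301. 153.] [283 148  18  13 114] [291.4 153.6] ((292.0000305175781, 153.99998474121094), (7.589465618133545, 18.34120750427246), 71.56504821777344)
[array([316.8, 145.1]), array([284.4, 158.2])]
top [375. 242.] [368 252   8  10  50] [372.  256.7] ((371.94830322265625, 256.3793029785156), (5.385164737701416, 9.656157493591309), 21.801406860351562)
[array([367.9, 260.5]), array([381.9, 222.9])]
```

{"op": "servo_tool", "data": {"increments": [[-0.3,0,2.5,0,2.5,0,1],[0,0,3,0,2.5,0,1],[0,0,2.5,0,0,0,1],[0,0,1.5,0,0,0,1],[0,0,0,0,0,0,1]]}}

```text
clock: 19.15
position: [0.4046, -0.1919, 0.0305]
ee_rot: [-0.049, 0.173, 0.984, 0.007]
contact_force: [-1.4, 0.5, -0.5]
width: 0.0267
gripper_force: 49.3
```

{"op": "servo_tool", "data": {"increments": [[0,0,0.3,0,0,0,1],[0,0,0.2,0,0,0,1],[0,0,0.2,0,0,0,1],[0,0,0,0,0,0,1],[0,0,0,0,0,0,1]]}}

```text
clock: 19.65
position: [0.4056, -0.1932, 0.0255]
ee_rot: [-0.046, 0.174, 0.984, 0.005]
contact_force: [0.1, 0.0, -0.6]
width: 0.0262
gripper_force: 49.3
```

{"op": "servo_tool", "data": {"increments": [[-0.5,0,0.2,0,0,0,1],[0,0,0.2,0,0,0,1],[0,0,0,0,0,0,1],[0,0,0,0,0,0,1],[0,0,0,0,0,0,1]]}}

```text
clock: 20.15
position: [0.4111, -0.1954, 0.0217]
ee_rot: [-0.045, 0.174, 0.984, 0.005]
contact_force: [0.4, 0.2, 7.5]
width: 0.0263
gripper_force: 50.2
```

{"op": "servo_tool", "data": {"increments": [[0,0,0.2,0,0,0,1],[0,0,0,0,0,0,1],[0,0,0,0,0,0,1],[0,0,0,0,0,0,1],[0,0,0,0,0,0,1]]}}

```text
clock: 20.65
position: [0.4112, -0.1954, 0.0214]
ee_rot: [-0.045, 0.174, 0.984, 0.005]
contact_force: [-0.7, 1.9, 22.1]
width: 0.0267
gripper_force: 51.8
```

Run:
```python
from h import *
s=manip.get_state();p,R=now();F=R.T@s["contact_force"];M=R.T@s["moment"]
print("tool frame F",F.round(2),"M",M.round(3),"contact x (tool) if about TCP:",-M[1]/F[2] if 0 else M[1]/-F[2])
```

```text
tool frame F [  3.33   1.39 -21.94] M [-0.31   0.693  0.031] contact x (tool) if about TCP: 0.03157055900067391
```

{"op": "servo_tool", "data": {"increments": [[0,0,-0.15,0,0,0,1],[0,0,0,0,0,0,1],[0,0,0,0,0,0,1],[0,0,0,0,0,0,1],[0,0,0,0,0,0,1]]}}

```text
clock: 21.15
position: [0.4111, -0.1953, 0.0216]
ee_rot: [-0.045, 0.174, 0.984, 0.005]
contact_force: [-0.1, 1.5, 11.9]
width: 0.0261
gripper_force: 50.6
```

{"op": "servo_tool", "data": {"increments": [[0,0,0,0,1.5,0,1],[0,0,0,0,0,0,1],[0,0,0,0,0,0,1],[0,0,0,0,0,0,1],[0,0,0,0,0,0,1]]}}

```text
clock: 21.65
position: [0.4106, -0.1951, 0.0216]
ee_rot: [-0.059, 0.174, 0.983, 0.007]
contact_force: [-1.5, 1.5, 11.8]
width: 0.0263
gripper_force: 50.6
```

{"op": "servo_tool", "data": {"increments": [[0,0,-0.1,0,0,0,1],[0,0,0,0,0,0,1],[0,0,0,0,0,0,0.36],[0,0,0,0,0,0,0.34],[0,0,0,0,0,0,0.3]], "squeeze": 20}}

```text
clock: 22.15
position: [0.4095, -0.1944, 0.0208]
ee_rot: [-0.06, 0.174, 0.983, 0.008]
contact_force: [-0.1, 0.4, 0.4]
width: 0.0298
gripper_force: 0.0
```

{"op": "servo_tool", "data": {"increments": [[0,0,0,0,0,0,0.25],[0,0,0,0,0,0,0.15],[0,0,0,0,0,0,0],[0,0,0,0,0,0,-0.1],[0,0,0,0,0,0,-0.1]]}}

```text
clock: 22.65
position: [0.4098, -0.1946, 0.0211]
ee_rot: [-0.06, 0.174, 0.983, 0.008]
contact_force: [-0.2, -0.1, -0.5]
width: 0.0471
gripper_force: 0.0
```

{"op": "servo_tool", "data": {"increments": [[0,0,-1,0,0,0,-0.1],[0,0,-3,0,0,0,-0.1],[0,0,-4,0,0,0,-0.1],[0,0,-5,0,0,0,-0.1],[2,0,-4,0,-5,0,0.3]]}}

```text
clock: 23.15
position: [0.4155, -0.1968, 0.1953]
ee_rot: [-0.013, 0.173, 0.985, -0.001]
contact_force: [-0.4, -0.4, -0.1]
width: 0.0337
gripper_force: 0.0
```

{"op": "servo_tool", "data": {"increments": [[-1,-3,-2,0,-2,0,1],[0,-5,0,0,0,0,1],[0,-5,0,0,0,0,1],[0,0,0,0,0,0,1],[0,0,0,0,0,0,1]]}}

```text
clock: 23.65
position: [0.3755, -0.3204, 0.2131]
ee_rot: [0.001, 0.175, 0.985, -0.002]
contact_force: [1.1, -0.7, -0.6]
width: -0.0001
gripper_force: 0.0
```

Run:
```python
from h import *
b=snap("top","t9.png");a=snap("scene","s9.png")
p,R=now();print(p,manip.get_state()["qpos"].round(2))
E2={}
for im,n in((a,"scene"),(b,"top")):
    hsv=cv2.cvtColor(im,cv2.COLOR_RGB2HSV);m=cv2.inRange(hsv,(4,110,40),(20,255,255))
    g=cv2.inRange(hsv,(50,120,60),(75,255,255));q=proj(n,[.411,-.193,.02])
    for nm,mm in(("brown",m),("green",g)):
        k,l,st,c=cv2.connectedComponentsWithStats(mm)
        for j in range(1,k):
            if st[j,4]>25 and np.hypot(*(c[j]-q))<30:
                ys,xs=np.nonzero(l==j);P=np.array([at_z(n,(x,y),.022 if nm=="brown" else .016)[:2] for x,y in zip(xs,ys)],np.float32)
                print(n,nm,st[j,4],c[j].round(1),[np.round(v,3) for v in (cv2.minAreaRect(P) if nm=="brown" else cv2.minEnclosingCircle(P))])
    hsv=cv2.cvtColor(im,cv2.COLOR_RGB2HSV);r=cv2.inRange(hsv,(0,150,60),(3,255,255))|cv2.inRange(hsv,(174,150,60),(180,255,255))
    q=proj(n,[.643,-.21,.05]);k,l,st,c=cv2.connectedComponentsWithStats(r)
    for j in range(1,k):
        if st[j,4]>8 and np.hypot(*(c[j]-q))<25: print(n,"red",st[j],c[j].round(1),at_z(n,c[j],.078 if n=="top" else .05).round(3))
    for rr in finder.tip_of("rack_tab",n)[:2]: print(n,rr["p"],at_z(n,rr["at"],.05).round(3))
```

```text
[ 0.37610928 -0.31870662  0.21277995] [-0.84  0.17  1.72 -0.    1.25 -2.06]
scene brown 294 [302.4 178.2] [array([ 0.399, -0.199]), array([0.049, 0.15 ]), np.float64(74.114)]
scene brown 41 [327.8 194.4] [array([ 0.431, -0.082]), array([0.031, 0.022]), np.float64(29.644)]
scene green 834 [301.9 184.4] [array([ 0.409, -0.193]), np.float64(0.085)]
scene red [243 198  17  24 126] [251.8 207.8] [ 0.629 -0.219  0.05 ]
scene 0.8 [ 0.655 -0.209  0.05 ]
top brown 282 [370.6 241.9] [array([ 0.412, -0.196]), array([0.034, 0.123]), np.float64(68.715)]
top green 1480 [369.3 239.4] [array([ 0.414, -0.192]), np.float64(0.083)]
top red [376 162   3   7  13] [377.4 164.3] [ 0.664 -0.206  0.078]
top red [377 170   3  11  27] [377.9 175.5] [ 0.626 -0.208  0.078]
top 0.95 [ 0.644 -0.198  0.05 ]
```

The ulekan lies at (0.412,-0.196), 3 mm from the saucer's centre, and measures 0.123 m long. The saucer has not moved. Now for the tab.

Run:
```python
from h import *
A=pose(-86,0,[.648,-.256,.20],0);B=pose(-86,0,[.648,-.256,.058],0)
plan([A,B],1,vmax=.04,wmax=8)
```

```text
[[-2.6,1.7,0.1,0,0,7.3,1],[-2.4,2.0,0.2,0,0,7.3,1],[-2.1,2.3,0.1,0,0,7.4,1],[-1.8,2.5,0.1,0,0,7.3,1],[-1.4,2.7,0.2,0,0.1,7.4,1]]
[[-1.1,2.9,0.1,0,0,7.3,1],[-0.7,3.0,0.2,0,0.1,7.4,1],[-0.3,3.1,0.1,-0.1,0,7.3,1],[0.1,3.09,0.13,0,0.1,7.4,1],[0,0,3.6,0,0,0,1]]
[[0,0,3.5,0,0,0,1],[0,0,3.6,0,0,0,1],[-0.01,0.01,3.5,0,0,0,1],[0,0,0,0,0,0,1],[0,0,0,0,0,0,1]]
end [ 0.648 -0.256  0.058]
```

{"op": "servo_tool", "data": {"increments": [[-2.6,1.7,0.1,0,0,7.3,1],[-2.4,2.0,0.2,0,0,7.3,1],[-2.1,2.3,0.1,0,0,7.4,1],[-1.8,2.5,0.1,0,0,7.3,1],[-1.4,2.7,0.2,0,0.1,7.4,1]]}}

```text
clock: 24.35
position: [0.5287, -0.2834, 0.2055]
ee_rot: [0.0, 0.476, 0.879, -0.002]
contact_force: [-0.1, -0.5, 0.2]
width: -0.0002
gripper_force: 0.0
```

{"op": "servo_tool", "data": {"increments": [[-1.1,2.9,0.1,0,0,7.3,1],[-0.7,3.0,0.2,0,0.1,7.4,1],[-0.3,3.1,0.1,-0.1,0,7.3,1],[0.1,3.1,0.1,0,0,7.4,1],[0,0,0,0,0,0,1]]}}

```text
clock: 24.85
position: [0.6517, -0.2546, 0.1991]
ee_rot: [0.001, 0.681, 0.732, 0.0]
contact_force: [-0.4, -0.6, 0.2]
width: 0.0
gripper_force: 0.0
```

{"op": "servo_tool", "data": {"increments": [[0,0,3.5,0,0,0,1],[0,0,3.5,0,0,0,1],[0,0,3.5,0,0,0,1],[0,0,3.5,0,0,0,1],[0,0,0,0,0,0,1]]}}

```text
clock: 25.35
position: [0.6436, -0.2549, 0.0549]
ee_rot: [-0.005, 0.682, 0.731, -0.003]
contact_force: [-1.0, 0.6, 0.1]
width: 0.0002
gripper_force: 0.0
```

{"op": "servo_tool", "data": {"increments": [[0.8,0,0,0,0,0,1],[0.8,0,0,0,0,0,1],[0.8,0,0,0,0,0,1],[0.5,0,0,0,0,0,1],[0.5,0,0,0,0,0,1]]}}

```text
clock: 25.85
position: [0.646, -0.2235, 0.0615]
ee_rot: [0.002, 0.682, 0.731, -0.0]
contact_force: [-0.7, -0.4, 0.7]
width: -0.0
gripper_force: 0.7
```

{"op": "servo_tool", "data": {"increments": [[0.5,0,0,0,0,0,1],[0.5,0,0,0,0,0,1],[0.6,0,0,0,0,0,1],[0.7,0,0,0,0,0,1],[0.7,0,0,0,0,0,1]]}}

```text
clock: 26.35
position: [0.6439, -0.1939, 0.0603]
ee_rot: [0.001, 0.683, 0.731, -0.001]
contact_force: [2.0, -3.0, 1.8]
width: 0.0001
gripper_force: 1.6
```

{"op": "servo_tool", "data": {"increments": [[0.7,0,0,0,0,0,1],[0.7,0,0,0,0,0,1],[0.7,0,0,0,0,0,1],[0.7,0,0,0,0,0,1],[0.6,0,0,0,0,0,1]]}}

```text
clock: 26.85
position: [0.6412, -0.1595, 0.0599]
ee_rot: [0.001, 0.683, 0.731, -0.001]
contact_force: [1.1, -2.5, 0.6]
width: -0.0
gripper_force: 1.5
```

{"op": "servo_tool", "data": {"increments": [[0.4,0,0,0,0,0,1],[0.4,0,0,0,0,0,1],[0.3,0,0,0,0,0,1],[0.3,0,0,0,0,0,1],[0.2,0,0,0,0,0,1]]}}

```text
clock: 27.35
position: [0.6399, -0.144, 0.0599]
ee_rot: [0.0, 0.683, 0.731, -0.001]
contact_force: [1.0, -2.7, 1.2]
width: 0.0002
gripper_force: 1.3
```

{"op": "servo_tool", "data": {"increments": [[0.2,0,0,0,0,0,1],[0.2,0,0,0,0,0,1],[0.1,0,0,0,0,0,1],[0,0,0,0,0,0,1],[0,0,0,0,0,0,1]]}}

```text
clock: 27.85
position: [0.6399, -0.1437, 0.06]
ee_rot: [0.003, 0.682, 0.731, -0.003]
contact_force: [0.6, -11.7, -0.7]
width: 0.0001
gripper_force: 6.3
```

The stop is felt: 11.7 N and the arm no longer advances. I'll back off and check.

{"op": "servo_tool", "data": {"increments": [[-1,0,0,0,0,0,1],[-2,0,0,0,0,0,1],[-3,0,0,0,0,0,1],[0,0,-4,0,0,0,1],[0,0,-4,0,0,0,1]]}}

```text
clock: 28.35
position: [0.6421, -0.1999, 0.1388]
ee_rot: [-0.002, 0.683, 0.73, -0.001]
contact_force: [0.7, -0.6, -0.2]
width: 0.0001
gripper_force: 0.0
```

{"op": "servo_tool", "data": {"increments": [[0,0,-4,0,0,0,1],[0,-4,-4,0,0,0,1],[0,-4,-2,0,0,0,1],[0,0,0,0,0,0,1],[0,0,0,0,0,0,1]]}}

```text
clock: 28.85
position: [0.568, -0.2042, 0.2363]
ee_rot: [0.001, 0.683, 0.73, -0.0]
contact_force: [0.9, 0.5, 0.6]
width: -0.0001
gripper_force: 0.0
```

Run:
```python
from h import *
b=snap("top","t10.png");a=snap("scene","s10.png")
s=manip.get_state();print(s["clock"],s["position"],s["contact_force"])
for im,n in((a,"scene"),(b,"top")):
    hsv=cv2.cvtColor(im,cv2.COLOR_RGB2HSV);m=cv2.inRange(hsv,(4,110,40),(20,255,255));q=proj(n,[.411,-.193,.02])
    k,l,st,c=cv2.connectedComponentsWithStats(m)
    for j in range(1,k):
        if st[j,4]>100 and np.hypot(*(c[j]-q))<20: print(n,"pestle",st[j,4],c[j].round(1))
    for lab,z in(("rack_tab",.05),("ulekan_1_mid",.1145),("tumbler",0),("kecap",0),("container",0),("bowl",0),("mug",0)):
        for rr in finder.tip_of(lab,n)[:3]: print(n,lab,round(rr["p"],2),at_z(n,rr["at"],z).round(3))
# dark/bright shift of pestle tops: compare with templates of the first scene picture
a0=cv2.imread("pics/s0.png");a1=cv2.imread("pics/s10.png")
ey=np.array([-.068,.998,0]);o=np.array([.633,-.013,0])
for y in(-.12,.04,.12):
    g=o+ey*y+[0,0,.16];q0=proj("scene",g).astype(int);q1=proj("scene",g+.08*ey).astype(int)
    t=a0[q0[1]-22:q0[1]+16,q0[0]-7:q0[0]+8];S=a1[q1[1]-40:q1[1]+34,q1[0]-25:q1[0]+26]
    r=cv2.minMaxLoc(cv2.matchTemplate(S,t,cv2.TM_CCOEFF_NORMED));print(y,"match",round(r[1],2),"offset px",np.array(r[3])-[18,18])
```

```text
28.95 [ 0.56871946 -0.20391002  0.23455333] [ 0.34390147 -0.06611982  0.78542337]
scene rack_tab 0.88 [ 0.647 -0.129  0.05 ]
scene ulekan_1_mid 0.95 [0.613 0.177 0.115]
scene tumbler 0.77 [ 0.663 -0.338  0.   ]
scene tumbler 0.64 [ 0.513 -0.131  0.   ]
scene kecap 0.64 [ 0.568 -0.44   0.   ]
scene kecap 0.43 [ 0.379 -0.028  0.   ]
scene kecap 0.37 [ 0.633 -0.007  0.   ]
scene container 0.91 [0.357 0.383 0.   ]
scene container 0.2 [0.495 0.148 0.   ]
scene bowl 0.8 [0.769 0.003 0.   ]
scene bowl 0.7 [ 0.51  -0.139  0.   ]
scene mug 0.66 [0.651 0.451 0.   ]
top rack_tab 0.58 [ 0.642 -0.125  0.05 ]
top ulekan_1_mid 0.75 [0.621 0.183 0.115]
top kecap 0.57 [ 0.572 -0.433  0.   ]
top kecap 0.29 [ 0.408 -0.19   0.   ]
top container 0.74 [0.633 0.196 0.   ]
top container 0.73 [0.355 0.393 0.   ]
top container 0.22 [0.649 0.45  0.   ]
top bowl 0.55 [0.772 0.005 0.   ]
top bowl 0.49 [0.632 0.198 0.   ]
top bowl 0.26 [ 0.648 -0.139  0.   ]
top mug 0.78 [0.647 0.448 0.   ]
-0.12 match 0.58 offset px [0 2]
0.04 match 0.79 offset px [0 0]
0.12 match 0.69 offset px [-1  0]
```

```bash
python3 -c "
from rig import manip
print(manip.sign_off())"
```

```text
the job is handed in; nothing more can be done
None
```

The job is handed in at about 29 s of the 64 s allowed. The short ulekan was leaned in the cobek, regripped crosswise and laid in the middle of the saucer (about 3 mm off centre). The rack is against its end stop with the other three ulekan standing, and no other item moved measurably; the spoon was not re-measured at the end.

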